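# Nest the U-shaped limb-support troughs in the storage bay

## Task

Put away the two peach U-shaped troughs by sliding them along the bench, legs first, into the low storage bay, one on each side of the mint trough already there and turned the opposite way to it, so that each has one leg inside the mint trough's mouth and straddles one of its legs. Push them fully home, so that the mint trough touches the back fence and the peach legs reach the mint trough's back wall. Keep all troughs standing on the bench (slide them, do not lift or tip them) and leave the jar, tape roll and lotion bottle where they are.

Things in the scene. Friction and masses are not known exactly. Their poses are not given: they have to be found in the camera images.
- bay: Fixed three-sided aluminium fence, 30 mm tall, 10 thick, on a flat blue marking (no floor). Origin: middle of the back fence's inner face, bench level. x: from the open side to the back fence (push-in direction); y along the back fence; z up. Inner width 236 mm; side fences from x = -70 mm to 0. All home: mint origin at x = -40 mm, y about 0; peach origins at x = -50, y about +-60, their x along the bay's.
- stored: Mint U-shaped plastic trough, loose, standing on end (a U from above): 100 mm wide (y), 80 deep (x), 55 tall, walls 10, 0.15 to 0.4 kg. Origin: centre of the 100 x 80 outline, underside. x points out of the mouth along the legs, z up. Back wall outer face x = -40, leg tips x = +40, leg outer faces y = +-50. Starts in the bay, mouth facing out, up to 13 mm off the back fence.
- trough_a: Peach U-shaped plastic trough, loose, standing on end (a U from above): 100 mm wide (y), 80 deep (x), 55 tall, walls 10, 0.15 to 0.4 kg. Origin: centre of the 100 x 80 outline, underside. x points out of the mouth along the legs, z up. Back wall outer face x = -40, leg tips x = +40, leg outer faces y = +-50. Starts outside the bay; may go on either side.
- trough_b: Second peach trough, identical to trough_a in shape, size, frame and behaviour.
- jar: Bystander: squat glass jar with white lid, 24 mm radius, 65 mm tall, loose. Origin: centre of its underside.
- tape: Bystander: yellow tape roll lying flat, 42 mm outer radius, 26 mm tall, loose. Origin: centre of its underside.
- lotion: Bystander: amber bottle with red cap, 27 mm radius, 150 mm tall, loose. Origin: centre of its underside.
Things that resemble listed ones, but are neither listed nor needed, are in the scene too. What is shaped like the trough_b but purple is not meant. Leave any yellow look-alike of the trough_a alone.

How it is judged:
By the outcome, as a careful person would: the job done as asked, in the order asked, and still so for the second after the job is handed in, with the robot touching nothing.
It also fails if it takes over 72 s, if anything falls off the work surface, if the arm or the gripper's body presses on something with over 40 N, if the wrist force passes 120 N, or if a joint passes its speed limit or range.

## Robot

A 6-joint arm with a two-finger parallel gripper is mounted at the origin on the work surface. World frame = base frame: x ahead of the robot, y to its left, z up, the work surface at z = 0. Lengths are in m, angles in rad, forces in N, time in s.
With the tool pointing down it reaches from about 0.375 to 0.975 m from the base axis. Payload 3.8 kg.
Tool frame: the origin (TCP) lies at the very end of the fingers, on their centre line; the grasp point (between the pads) lies 19 mm behind it; x points along the fingers, z is the direction in which the jaws open and shut, and the axes are right-handed (so a half turn about x gives the same grasp; the last joint's range is limited). The gripper opens to 88 mm and grips with 3 to 60 N. Pads are 18 mm wide; open, the fingers measure 123 mm over their backs; the gripper's body (75 mm by 187 mm) begins 45 mm behind the grasp point.
Start: joints at [1.093, 0.264, 1.604, -0, 1.274, -0.037], TCP at [0.288, 0.61, 0.239] pointing down, gripper open.
Joint ranges: [-2.63, 2.63], [-0.94, 2.18], [0.31, 2.57], [-1.31, 4.45], [0, 2.66], [-2.55, 2.55]. Speed limits (rad/s): [2.57, 2.57, 3.14, 3.14, 3.14, 3.14].

## Interface

Orientations are given as a unit quaternion [w, x, y, z].
In Python, from bench import robot gives the robot as it stands. The module is installed in compiled form; this text tells all that it offers.
- The arm moves only by the tool play_rows, never from a script. Its argument "rows" is a list of rows, each an object of numbers: "tx", "ty", "tz": the shift along the world's x, y, z in mm; "rx", "ry", "rz": the turn, a rotation vector about the world's x, y, z in degrees. In form: [{"tx": .., "ty": .., "tz": .., "rx": .., "ry": .., "rz": ..}, ...]. A call has exactly 8 rows; each row is the pose to reach, as a shift and turn from the pose commanded when the call began; what a row does not reach only later rows make up. A row lasts 1/10 s, in which the tool goes at most 50 mm and 8.59 degrees, less where a joint would pass 70% of its speed; a pose out of reach is approached as far as the arm can. A call with a gripper value outside its range is refused whole. "jaw" is the gripper's target within -1 to 1 (fully open at 1, half-way at 0, shut at -1), set as the call begins (left out, the last holds). The fingers move at their own pace and stop on an object; the grip force is fixed at half the most. Time passes only in rows, so rows that repeat a pose let the fingers close, or fill a call up. It gives the time, the measured TCP pose, the force and the opening at its end, in the units of the state.
- robot.observe(): the state, without advancing time (a new reading comes with each control period).
- robot.get_image(name): name is "scene" or "side" or "wrist"; returns a dict with "frame" (384x512x3 uint8, blue, green, red), "camera_matrix" (3x3 intrinsics, pixels), "k1" (the pictures are not rectified: a ray, as slopes to the right and down, at radius r is drawn at 1 + k1 r^2 times it, then the intrinsics apply), "rvec" (rotation vector, rad) and "tvec" (3), from world to camera coordinates, as OpenCV has them. Camera axes: x right, y down, z forward; pixel columns grow to the right and rows downward; lengths in m; the calibration is good to about 2 mm. A picture is of the moment at which its call begins. There is no depth.
- robot.job_done(): hands the job in, once; it reports no verdict.
The state is a dict: "t": time; "joints": joint angles; "joint_velocities": joint speeds; "joint_efforts": joint torques, N m; "tool_pos": TCP position; "ee_rot": TCP orientation; "contact_force": force on the tool from outside, world axes, zero at the start; "ft_torque": the same for the moment, N m; "opening": finger opening in m.
Only numpy, scipy, OpenCV 4.12 (cv2) and the standard library are available. Lean on these libraries where they do the work, as an engineer would, in place of code of your own. Each camera call takes 0.05 s, during which the arm holds its last target. There are 200 camera calls.

## Working session

There is one attempt and no reset: what is moved stays moved. The work goes in short steps, Python scripts to look and compute and a tool call to move; the robot and the scene stay as the last step left them, time stands still between calls to the robot, and variables do not carry over. Pictures are saved under pics/ and viewed, about 8 in all and at most 12, crops included, and the job is handed in when it is done.

Besides the shell and the picture viewer there is one more tool, called after "Request:" as name(argument=value, ...), one argument or row to a line, values as JSON. play_rows: Moves the arm, as the interface text tells. Its arguments: {"type":"object","properties":{"rows":{"type":"array"},"jaw":{"type":"number"}},"required":["rows"]}

```bash
mkdir -p pics; cat > h.py <<'E'
import numpy as np, cv2
from bench import robot
def cam(n):
    d=robot.get_image(n); d['R']=cv2.Rodrigues(np.array(d['rvec'],float))[0]; d['K']=np.array(d['camera_matrix'],float); d['t']=np.array(d['tvec'],float).ravel(); return d
def ray(d,uv):
    uv=np.array(uv,float).reshape(-1,1,2)
    n=cv2.undistortPoints(uv,d['K'],np.array([d['k1'],0,0,0,0.])).reshape(-1,2)
    return -d['R'].T@d['t'], np.c_[n,np.ones(len(n))]@d['R']
def plane(d,uv,z):
    c,r=ray(d,uv); return (c+r*((z-c[2])/r[:,2])[:,None])[:,:2]
def proj(d,P):
    return cv2.projectPoints(np.array(P,float).reshape(-1,1,3),d['R'],d['t'],d['K'],np.array([d['k1'],0,0,0,0.]))[0].reshape(-1,2)
E
python3 - <<'E'
from h import *
s=cam('scene');a=cam('side')
cv2.imwrite('pics/scene1.png',cv2.resize(s['frame'],(800,600),interpolation=cv2.INTER_CUBIC));cv2.imwrite('pics/side1.png',cv2.resize(a['frame'],(800,600),interpolation=cv2.INTER_CUBIC))
for d in(s,a): print(-d['R'].T@d['t'],d['R'][2],d['K'][0,0])
print(robot.observe())
E
```

```text
[ 1.40998465 -0.24164475  0.94760102] [-0.68196662  0.16429569 -0.71269099] 416.783882335258
[ 0.0666949  -0.66780471  0.6374736 ] [ 0.49509477  0.63422132 -0.59383877] 357.9064984060542
{'t': 0.1, 'joints': array([ 1.09309867e+00,  2.64688341e-01,  1.60520963e+00,  1.68915267e-06,
        1.27370719e+00, -3.68935356e-02]), 'joint_velocities': array([-0.0006813 , -0.00066604, -0.00373532,  0.00043346,  0.00023311,
        0.00162833]), 'joint_efforts': array([ 2.16089325e-04, -5.03615570e+01, -3.58071506e+01,  7.30091287e-02,
        2.34217232e-02, -4.80712856e-05]), 'tool_pos': array([0.28770647, 0.60991539, 0.23752043]), 'ee_rot': array([ 0.59660071, -0.37895153,  0.59783047,  0.37823545]), 'contact_force': array([ 0.16789287,  0.23221267, -0.07016577]), 'ft_torque': array([-0.00461248, -0.00881741, -0.04400151]), 'opening': 0.08822546136292193}
```

View pics/scene1.png

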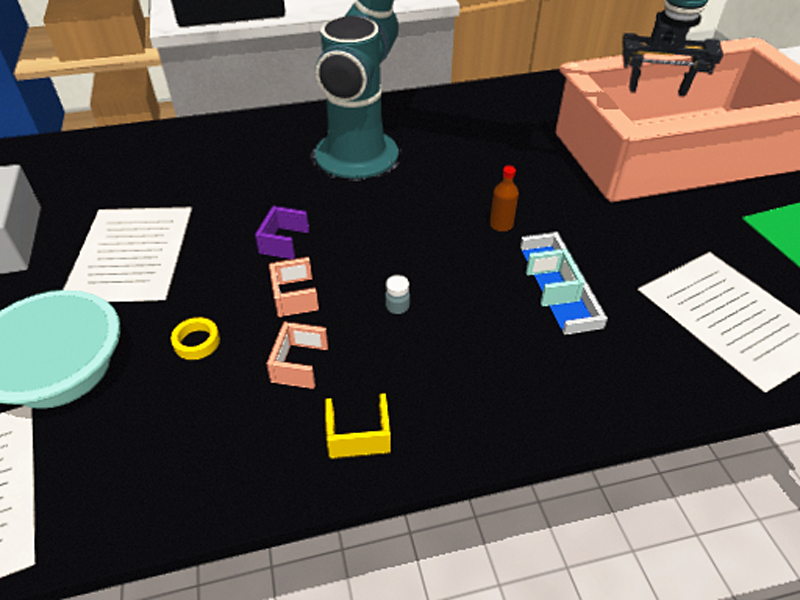

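View pics/side1.png

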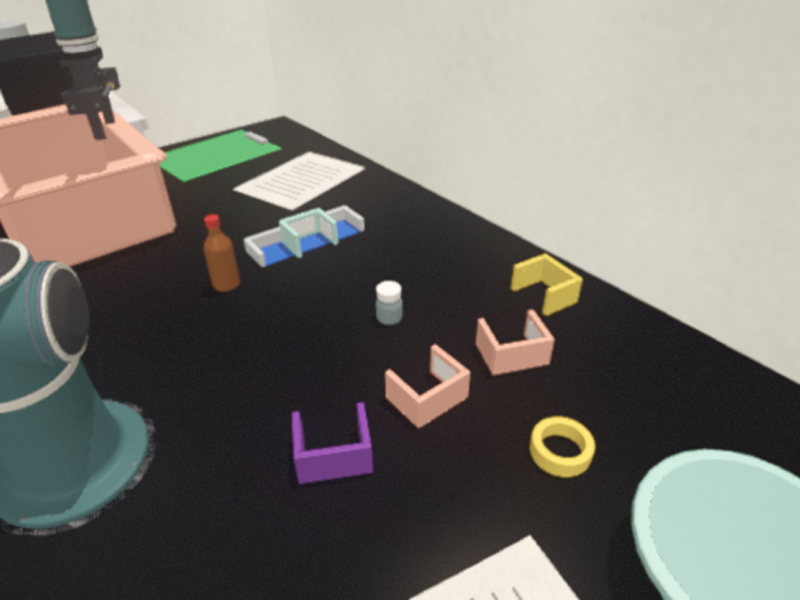

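The scene view shows the peach troughs near (293,287) and (298,353), the bay with the mint trough near (562,283), the jar at (397,295), the lotion at (504,200), and the purple and yellow decoys at (283,232) and (358,425). The side view agrees. Next I'll measure from colour masks.

```bash
python3 - <<'E'
from h import *
out=[]
for n,(boxes) in {'scene':[(160,155,225,255),(325,140,395,220)],'side':[(235,190,365,280),(150,125,240,175)]}.items():
    d=cam(n); hsv=cv2.cvtColor(d['frame'],cv2.COLOR_BGR2HSV)
    np.savez('pics/'+n+'1.npz',f=d['frame'])
    for b in boxes:
        c=d['frame'][b[1]:b[3],b[0]:b[2]]; k=5 if n=='scene' else 4
        c=cv2.resize(c,None,fx=k*0.8,fy=k*0.8,interpolation=cv2.INTER_CUBIC)
        out.append((n,b,k*.8,c))
W=max(out[0][3].shape[1]+out[1][3].shape[1],out[2][3].shape[1]+out[3][3].shape[1])
can=np.zeros((600,800,3),np.uint8)
x=y=0
pos=[(0,0),(300,0),(0,410),(420,410)]
pos=[(0,0),(270,0),(380,300),(380,0)]
for (n,b,k,c),(px,py) in zip(out,[(0,0),(0,0),(0,0),(0,0)]):pass
# rows: scene crops on left stacked, side crops on right stacked
c0,c1,c2,c3=[o[3] for o in out]
def put(c,x,y):
    h=min(c.shape[0],600-y);w=min(c.shape[1],800-x);can[y:y+h,x:x+w]=c[:h,:w]
put(c0,0,0);put(c1,270,0);put(c2,380,330);put(c3,0,410)
cv2.imwrite('pics/crop1.png',can)
print([c.shape for c in (c0,c1,c2,c3)])
# rough positions by hsv masks
for n in('scene','side'):
    d=cam(n);h=cv2.cvtColor(d['frame'],cv2.COLOR_BGR2HSV)
    for nm,lo,hi in(('peach',(3,60,90),(16,200,255)),('mint',(70,25,90),(90,140,255)),('yellow',(22,120,90),(33,255,255)),('purple',(130,100,50),(160,255,255)),('amber',(5,200,40),(16,255,180)),('blue',(100,150,80),(120,255,255))):
        m=cv2.inRange(h,lo,hi);k,l,st,ce=cv2.connectedComponentsWithStats(m)
        for i in range(1,k):
            if 60<st[i,4]<4000: print(n,nm,st[i],plane(d,ce[i],0.025).round(3))
E
```

```text
[(400, 260, 3), (320, 280, 3), (288, 416, 3), (160, 288, 3)]
scene peach [   9    0   89   52 2663] [[-0.851 -0.709]]
scene peach [411  34  32   6 128] [[-0.235  1.005]]
scene peach [  39   38   74   46 1840] [[-0.401 -0.595]]
scene peach [172 164  32  39 677] [[ 0.472 -0.225]]
scene peach [170 206  40  43 793] [[ 0.643 -0.246]]
scene mint [337 159  38  37 637] [[0.573 0.302]]
scene mint [247 188  14  13  94] [[ 0.562 -0.033]]
scene yellow [109 203  32  27 548] [[ 0.554 -0.417]]
scene yellow [208 252  42  42 846] [[ 0.832 -0.167]]
scene purple [163 131  35  35 776] [[ 0.285 -0.227]]
scene amber [314 113  18  35 478] [[0.32  0.279]]
scene blue [  0  32  25  56 732] [[-0.411 -0.865]]
scene blue [334 158  21   9  68] [[0.483 0.288]]
scene blue [342 174  19  13 130] [[0.567 0.28 ]]
scene blue [352 191  27  20 268] [[0.661 0.283]]
side peach [130 144  23  42 658] [[0.373 0.313]]
side peach [ 304  198   51   42 1174] [[ 0.636 -0.247]]
side peach [ 246  220   56   54 1348] [[ 0.463 -0.232]]
side mint [ 30   0  28  24 452] [[0.797 3.733]]
side mint [178 133  39  32 398] [[0.571 0.313]]
side mint [   0  164   29   94 1164] [[-0.014  0.314]]
side mint [ 19 168  13  60 206] [[0.033 0.375]]
side yellow [ 327  162   46   40 1048] [[ 0.828 -0.159]]
side yellow [ 339  266   42   40 1097] [[ 0.535 -0.424]]
side purple [ 186  257   53   53 1468] [[ 0.287 -0.236]]
side blue [217 142  11  11  80] [[0.638 0.249]]
side blue [193 151  16  10  96] [[0.553 0.25 ]]
side blue [168 157  18  13 139] [[0.471 0.26 ]]
```

View pics/crop1.png

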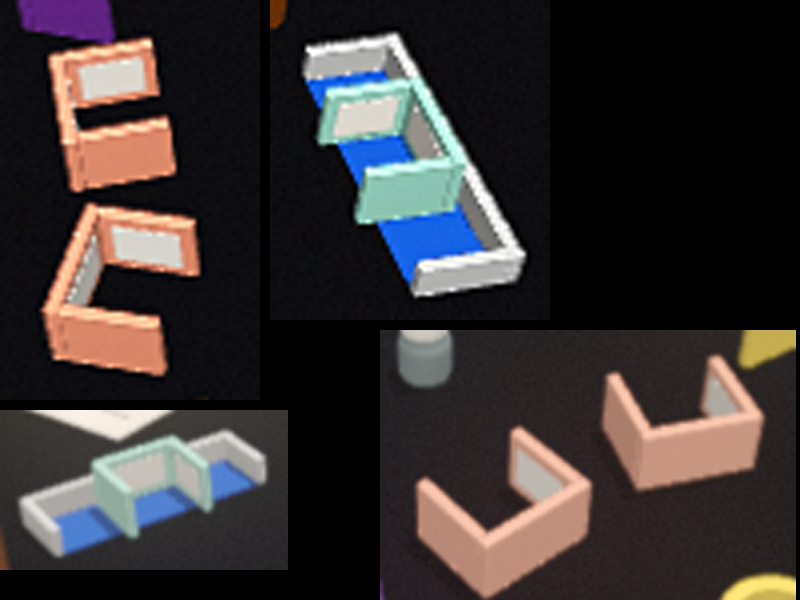

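```bash
cat > m.py <<'E'
from h import *
def px(pts,off,can,k): return [((x-can[0]+.5)/k-.5+off[0],(y-can[1]+.5)/k-.5+off[1]) for x,y in pts]
def fit(P,model):
    P=np.array(P);M=np.array(model,float);pc,mc=P.mean(0),M.mean(0)
    U,S,Vt=np.linalg.svd((M-mc).T@(P-pc));R=(Vt.T@np.diag([1,np.linalg.det(Vt.T@U.T)])@U.T)
    t=pc-R@mc;return t.round(4),round(float(np.degrees(np.arctan2(R[1,0],R[0,0]))),1),((R@M.T).T+t-P).round(4).tolist()
E
python3 - <<'E'
from m import *
s=cam('scene');a=cam('side')
M=[(-.04,.05),(.04,.05),(-.04,-.05),(.04,-.05)]
def go(n,d,pts,off,can,k,model,z):print(n,*fit(plane(d,px(pts,off,can,k),z),model))
o=(160,155)
# scene: far/near order; A mouth +y ; back(-x local).. far corner (small x world)
go('A sc',s,[(52,55),(154,40),(74,140),(168,118)],o,(0,0),4,M,.055)
go('B sc',s,[(90,207),(197,217),(48,310),(163,317)],o,(0,0),4,M,.055)
go('M sc',s,[(465,163),(362,170),(422,80),(325,95)],(325,140),(270,0),4,M,.055)
go('A sd',a,[(487,540),(420,480),(590,485),(515,430)],(235,190),(380,330),3.2,M,.055)
go('B sd',a,[(642,432),(607,378),(762,415),(715,358)],(235,190),(380,330),3.2,M,.055)
go('M sd',a,[(173,438),(210,470),(95,462),(133,482)],(150,125),(0,410),3.2,M,.055)
print('bay sc',fit(plane(s,px([(398,35),(522,252),(305,48),(414,265)],(325,140),(270,0),4),.03),[(.01,.128),(.01,-.128),(-.07,.128),(-.07,-.128)]))
print('bay sd',fit(plane(a,px([(22,500),(228,433),(60,527),(265,457)],(150,125),(0,410),3.2),.03),[(.01,.128),(.01,-.128),(-.07,.128),(-.07,-.128)]))
h=s['frame']
print('jar top sc',plane(s,[397*.64,282*.64],.065),'sd',plane(a,[389*.64,289*.64],.065),'lot',plane(s,[509*.64,170*.64],.15),plane(a,[212*.64,219*.64],.15))
E
```

```text
A sc [ 0.4654 -0.2187] 91.0 [[-0.0015, -0.0001], [-0.0053, -0.0003], [0.0012, -0.004], [0.0056, 0.0044]]
B sc [ 0.6413 -0.2333] 67.5 [[-0.0049, -0.0006], [-0.0025, 0.0005], [0.0009, 0.0004], [0.0065, -0.0003]]
M sc [0.5696 0.2902] -94.5 [[0.0018, 0.0001], [0.0075, -0.0015], [-0.0027, -0.0001], [-0.0066, 0.0015]]
A sd [ 0.4685 -0.221 ] 88.8 [[-0.0054, -0.0033], [-0.0038, 0.0012], [0.0024, 0.0006], [0.0067, 0.0015]]
B sd [ 0.6424 -0.2355] 66.0 [[-0.0055, -0.0053], [0.0012, 0.0044], [-0.0006, -0.0007], [0.0049, 0.0016]]
M sd [0.5718 0.288 ] -97.0 [[0.0087, -0.0002], [0.007, 0.0061], [0.0018, 0.0053], [-0.0175, -0.0112]]
bay sc (array([0.5681, 0.3369]), 86.9, [[-0.0024, -0.0007], [0.0013, -0.0015], [-0.0031, 0.0013], [0.0043, 0.0009]])
bay sd (array([0.5737, 0.334 ]), 87.3, [[0.0007, 0.0022], [0.0057, 0.0039], [-0.009, -0.0038], [0.0026, -0.0024]])
jar top sc [[ 0.54248231 -0.02713334]] sd [[ 0.5433942  -0.03279387]] lot [[0.35973067 0.26045743]] [[0.35586743 0.25110599]]
```

The two views agree to a few millimetres:

| Item | Position (x, y), m | Yaw |
|---|---|---|
| Trough A | 0.467, -0.220 | 90° |
| Trough B | 0.642, -0.2345 | 67° |
| Bay | 0.570, 0.336 | 87° |
| Mint trough | about 7 mm off the fence | not needed |

Trough A goes on the near side (bay +y) and trough B on the far side.

Request:
play_rows(
  rows=[
    {"tx": 20, "ty": -30, "tz": 20, "rz": 3},
    {"tx": 45, "ty": -72, "tz": 40, "rz": 7},
    {"tx": 70, "ty": -114, "tz": 40, "rz": 11},
    {"tx": 96, "ty": -156, "tz": 40, "rz": 15},
    {"tx": 122, "ty": -198, "tz": 40, "rz": 19},
    {"tx": 148, "ty": -240, "tz": 40, "rz": 22},
    {"tx": 172, "ty": -280, "tz": 40, "rz": 25},
    {"tx": 190, "ty": -310, "tz": 40, "rz": 25.3},
  ],
  jaw=1,
)

```text
invalid input
```

Request:
play_rows(
  rows=[
    {"tx": 20, "ty": -30, "tz": 20, "rx": 0, "ry": 0, "rz": 3},
    {"tx": 45, "ty": -72, "tz": 40, "rx": 0, "ry": 0, "rz": 7},
    {"tx": 70, "ty": -114, "tz": 40, "rx": 0, "ry": 0, "rz": 11},
    {"tx": 96, "ty": -156, "tz": 40, "rx": 0, "ry": 0, "rz": 15},
    {"tx": 122, "ty": -198, "tz": 40, "rx": 0, "ry": 0, "rz": 19},
    {"tx": 148, "ty": -240, "tz": 40, "rx": 0, "ry": 0, "rz": 22},
    {"tx": 172, "ty": -280, "tz": 40, "rx": 0, "ry": 0, "rz": 25},
    {"tx": 190, "ty": -310, "tz": 40, "rx": 0, "ry": 0, "rz": 25.3},
  ],
  jaw=1.0,
)

```text
t: 1.2
tool_pos: [0.4791, 0.298, 0.2791]
ee_rot: [-0.5, 0.5, -0.5, -0.5]
contact_force: [1.5, -0.4, -0.8]
opening: 0.0879
```

Request:
play_rows(
  rows=[
    {"tx": 0, "ty": -40, "tz": 0, "rx": 0, "ry": 0, "rz": 0},
    {"tx": 0, "ty": -85, "tz": 0, "rx": 0, "ry": 0, "rz": 0},
    {"tx": 0, "ty": -130, "tz": 0, "rx": 0, "ry": 0, "rz": 0},
    {"tx": 0, "ty": -175, "tz": 0, "rx": 0, "ry": 0, "rz": 0},
    {"tx": 0, "ty": -220, "tz": 0, "rx": 0, "ry": 0, "rz": 0},
    {"tx": -5, "ty": -265, "tz": 0, "rx": 0, "ry": 0, "rz": 0},
    {"tx": -10, "ty": -310, "tz": 0, "rx": 0, "ry": 0, "rz": 0},
    {"tx": -15, "ty": -355, "tz": 0, "rx": 0, "ry": 0, "rz": 0},
  ],
)

```text
t: 2.0
tool_pos: [0.4626, -0.0562, 0.2791]
ee_rot: [-0.5, 0.501, -0.5, -0.5]
contact_force: [0.3, -0.3, 0.4]
opening: 0.0878
```

Request:
play_rows(
  rows=[
    {"tx": -2, "ty": -45, "tz": 0, "rx": 0, "ry": 0, "rz": 0},
    {"tx": -5, "ty": -90, "tz": 0, "rx": 0, "ry": 0, "rz": 0},
    {"tx": -8, "ty": -135, "tz": -20, "rx": 0, "ry": 0, "rz": 0},
    {"tx": -11, "ty": -175, "tz": -50, "rx": 0, "ry": 0, "rz": 0},
    {"tx": -11, "ty": -195, "tz": -80, "rx": 0, "ry": 0, "rz": 0},
    {"tx": -11, "ty": -200, "tz": -110, "rx": 0, "ry": 0, "rz": 0},
    {"tx": -11, "ty": -200, "tz": -130, "rx": 0, "ry": 0, "rz": 0},
    {"tx": -11, "ty": -200, "tz": -130, "rx": 0, "ry": 0, "rz": 0},
  ],
)

```text
t: 2.8
tool_pos: [0.4495, -0.2535, 0.1453]
ee_rot: [0.5, -0.498, 0.501, 0.502]
contact_force: [-0.9, 0.3, -0.4]
opening: 0.0879
```

Request:
play_rows(
  rows=[
    {"tx": 0, "ty": 0, "tz": -25, "rx": 0, "ry": 0, "rz": 0},
    {"tx": 0, "ty": 0, "tz": -55, "rx": 0, "ry": 0, "rz": 0},
    {"tx": 0, "ty": 0, "tz": -85, "rx": 0, "ry": 0, "rz": 0},
    {"tx": 0, "ty": 0, "tz": -110, "rx": 0, "ry": 0, "rz": 0},
    {"tx": 0, "ty": 0, "tz": -125, "rx": 0, "ry": 0, "rz": 0},
    {"tx": 0, "ty": 0, "tz": -134, "rx": 0, "ry": 0, "rz": 0},
    {"tx": 0, "ty": 0, "tz": -137, "rx": 0, "ry": 0, "rz": 0},
    {"tx": 0, "ty": 0, "tz": -137, "rx": 0, "ry": 0, "rz": 0},
  ],
)

```text
t: 3.6
tool_pos: [0.4527, -0.2548, 0.0125]
ee_rot: [-0.5, 0.501, -0.5, -0.5]
contact_force: [-0.3, 0.2, 0.2]
opening: 0.0884
```

Request:
play_rows(
  rows=[
    {"tx": 0, "ty": 0, "tz": 0, "rx": 0, "ry": 0, "rz": 0},
    {"tx": 0, "ty": 0, "tz": 0, "rx": 0, "ry": 0, "rz": 0},
    {"tx": 0, "ty": 0, "tz": 0, "rx": 0, "ry": 0, "rz": 0},
    {"tx": 0, "ty": 0, "tz": 0, "rx": 0, "ry": 0, "rz": 0},
    {"tx": 0, "ty": 0, "tz": 0, "rx": 0, "ry": 0, "rz": 0},
    {"tx": 0, "ty": 0, "tz": 0, "rx": 0, "ry": 0, "rz": 0},
    {"tx": 0, "ty": 0, "tz": 0, "rx": 0, "ry": 0, "rz": 0},
    {"tx": 0, "ty": 0, "tz": 0, "rx": 0, "ry": 0, "rz": 0},
  ],
  jaw=-1,
)

```text
t: 4.4
tool_pos: [0.4519, -0.2545, 0.0116]
ee_rot: [0.5, -0.5, 0.5, 0.5]
contact_force: [-0.1, 0.2, -0.1]
opening: 0.0262
```

Request:
play_rows(
  rows=[
    {"tx": 0, "ty": 0, "tz": 0, "rx": 0, "ry": 0, "rz": 0},
    {"tx": 0, "ty": 0, "tz": 0, "rx": 0, "ry": 0, "rz": 0},
    {"tx": 0, "ty": 0, "tz": 0, "rx": 0, "ry": 0, "rz": 0},
    {"tx": 0, "ty": 0, "tz": 0, "rx": 0, "ry": 0, "rz": 0},
    {"tx": 0, "ty": 3, "tz": 0, "rx": 0, "ry": 0, "rz": 0},
    {"tx": -2, "ty": 10, "tz": 0, "rx": 0, "ry": 0, "rz": 0},
    {"tx": -4, "ty": 20, "tz": 0, "rx": 0, "ry": 0, "rz": 0},
    {"tx": -6, "ty": 30, "tz": 0, "rx": 0, "ry": 0, "rz": 0},
  ],
)

```text
t: 5.2
tool_pos: [0.4457, -0.2236, 0.0117]
ee_rot: [0.5, -0.5, 0.5, 0.5]
contact_force: [-0.7, -0.4, -0.4]
opening: 0.0098
```

```bash
python3 - <<'E'
from h import *
o=robot.observe();print(o['opening'],o['tool_pos'],o['contact_force'])
s=cam('scene');w=cam('wrist')
cv2.imwrite('pics/g1.png',np.hstack([cv2.resize(s['frame'][110:270,140:270],None,fx=3,fy=3),cv2.resize(w['frame'],(400,480))]))
E
```

```text
0.009818841973132738 [ 0.44571635 -0.22361284  0.01169695] [-0.71384912 -0.42585147 -0.36346305]
```

View pics/g1.png

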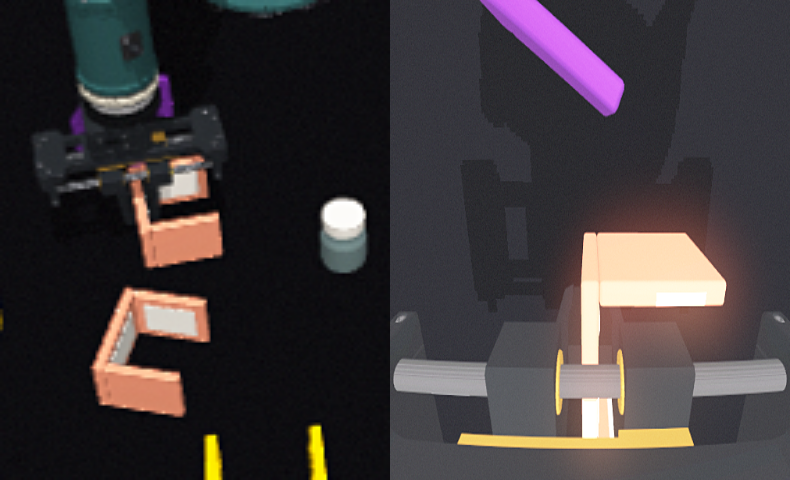

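The wall of trough A is gripped (opening 9.8 mm; left panel, trough at (180,215) moving clear of B at (150,350), jar at (343,235)). I'll slide it past the jar.

Request:
play_rows(
  rows=[
    {"tx": -4, "ty": 25, "tz": 0, "rx": 0, "ry": 0, "rz": 0},
    {"tx": -9, "ty": 55, "tz": 0, "rx": 0, "ry": 0, "rz": 0},
    {"tx": -13, "ty": 85, "tz": 0, "rx": 0, "ry": 0, "rz": 0},
    {"tx": -14, "ty": 115, "tz": 0, "rx": 0, "ry": 0, "rz": 0},
    {"tx": -14, "ty": 145, "tz": 0, "rx": 0, "ry": 0, "rz": 0},
    {"tx": -14, "ty": 175, "tz": 0, "rx": 0, "ry": 0, "rz": 0},
    {"tx": -14, "ty": 205, "tz": 0, "rx": 0, "ry": 0, "rz": 0},
    {"tx": -14, "ty": 235, "tz": 0, "rx": 0, "ry": 0, "rz": 0},
  ],
)

```text
t: 6.1
tool_pos: [0.4316, 0.0118, 0.0117]
ee_rot: [-0.5, 0.5, -0.5, -0.5]
contact_force: [0.5, -0.1, -2.1]
opening: 0.0097
```

Request:
play_rows(
  rows=[
    {"tx": 0, "ty": 25, "tz": 0, "rx": 0, "ry": 0, "rz": 0},
    {"tx": 8, "ty": 50, "tz": 0, "rx": 0, "ry": 0, "rz": -1},
    {"tx": 18, "ty": 75, "tz": 0, "rx": 0, "ry": 0, "rz": -2},
    {"tx": 30, "ty": 98, "tz": 0, "rx": 0, "ry": 0, "rz": -3},
    {"tx": 42, "ty": 118, "tz": 0, "rx": 0, "ry": 0, "rz": -3},
    {"tx": 50, "ty": 132, "tz": 0, "rx": 0, "ry": 0, "rz": -3},
    {"tx": 54, "ty": 140, "tz": 0, "rx": 0, "ry": 0, "rz": -3},
    {"tx": 54, "ty": 140, "tz": 0, "rx": 0, "ry": 0, "rz": -3},
  ],
)

```text
t: 6.9
tool_pos: [0.4862, 0.1511, 0.0116]
ee_rot: [0.512, -0.487, 0.512, 0.487]
contact_force: [1.3, 2.1, 5.0]
opening: 0.0095
```

```bash
python3 - <<'E'
from h import *
o=robot.observe();print(o['opening'],o['tool_pos'],o['contact_force'])
s=cam('scene')
c=cv2.resize(s['frame'][130:230,280:400],None,fx=6,fy=6,interpolation=cv2.INTER_CUBIC)
cv2.imwrite('pics/g2.png',c)
E
```

```text
0.009468173643574024 [0.48624473 0.15109885 0.01162431] [1.32905055 2.06304805 4.96743318]
```

View pics/g2.png

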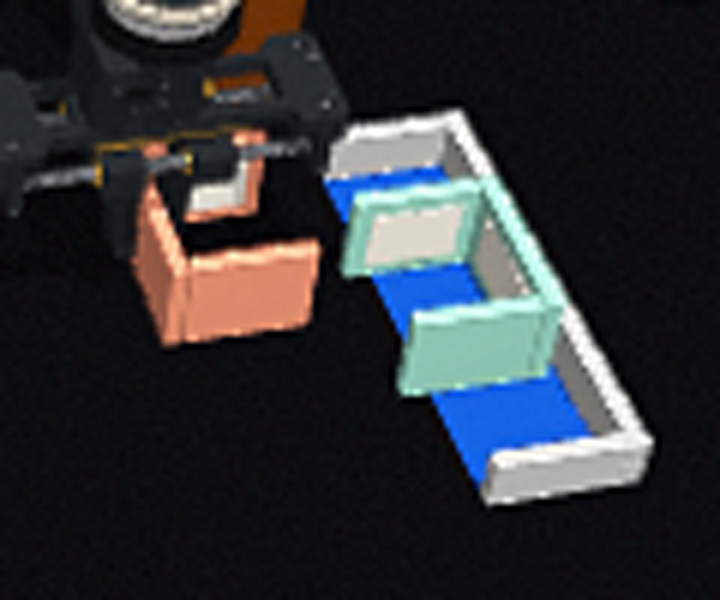

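Trough A lies with its near leg at about (250,255), in front of the mint mouth, whose leg tips are at (355,200) and (412,315). I'll check the lateral offset in bay coordinates.

```bash
cat >> m.py <<'E'
O=np.array([.570,.336]);A=np.radians(87);B=np.array([[np.cos(A),np.sin(A)],[-np.sin(A),np.cos(A)]])
def bay(P): return (B@(np.array(P)-O).T).T
E
python3 - <<'E'
from m import *
s=cam('scene')
f=lambda pts,z: (bay(plane(s,px(pts,(280,130),(0,0),6),z))*1000).round(1).tolist()
print('peach near leg tip outer top, back outer top',f([(320,243),(183,268)],.055), 'far tip outer top',f([(266,132)],.055))
print('peach bottom: near back, near tip',f([(165,347),(310,323)],0))
print('mint top near tip outer, near back outer, far back outer, far tip outer',f([(412,315),(562,300),(482,180),(352,195)],.055))
print('mint bottom near tip',f([(405,395)],0))
print('bay top backfar backnear out; near tip outer',f([(460,112),(652,440),(487,458)],.03),'bottom near tip outer',f([(487,505)],0))
t=robot.observe()['tool_pos'];print('tcp',bay(t[None,:2])*1000)
E
```

```text
peach near leg tip outer top, back outer top [[-112.4, 16.0], [-187.3, 11.8]] far tip outer top [[-112.9, 106.0]]
peach bottom: near back, near tip [[-192.4, 9.7], [-111.7, 12.0]]
mint top near tip outer, near back outer, far back outer, far tip outer [[-84.1, -43.6], [-6.4, -48.0], [-12.6, 46.1], [-84.0, 48.2]]
mint bottom near tip [[-80.4, -47.9]]
bay top backfar backnear out; near tip outer [[10.8, 128.4], [13.4, -126.2], [-70.1, -122.0]] bottom near tip outer [[-66.5, -127.2]]
tcp [[-189.90798207   74.37378937]]
```

Request:
play_rows(
  rows=[
    {"tx": 0.3, "ty": 6, "tz": 0, "rx": 0, "ry": 0, "rz": 0},
    {"tx": 1, "ty": 20, "tz": 0, "rx": 0, "ry": 0, "rz": 0},
    {"tx": 1.7, "ty": 34, "tz": 0, "rx": 0, "ry": 0, "rz": 0},
    {"tx": 2.5, "ty": 48, "tz": 0, "rx": 0, "ry": 0, "rz": 0},
    {"tx": 3.2, "ty": 62, "tz": 0, "rx": 0, "ry": 0, "rz": 0},
    {"tx": 4, "ty": 74, "tz": 0, "rx": 0, "ry": 0, "rz": 0},
    {"tx": 4.4, "ty": 82, "tz": 0, "rx": 0, "ry": 0, "rz": 0},
    {"tx": 4.5, "ty": 84, "tz": 0, "rx": 0, "ry": 0, "rz": 0},
  ],
)

```text
t: 7.8
tool_pos: [0.4906, 0.2357, 0.0117]
ee_rot: [0.512, -0.487, 0.512, 0.487]
contact_force: [0.2, -1.9, 1.7]
opening: 0.0098
```

Request:
play_rows(
  rows=[
    {"tx": 0, "ty": 0, "tz": 0, "rx": 0, "ry": 0, "rz": 0},
    {"tx": 0, "ty": 0, "tz": 0, "rx": 0, "ry": 0, "rz": 0},
    {"tx": 0, "ty": 0, "tz": 0, "rx": 0, "ry": 0, "rz": 0},
    {"tx": 0, "ty": 0, "tz": 0, "rx": 0, "ry": 0, "rz": 0},
    {"tx": 0, "ty": 0, "tz": 0, "rx": 0, "ry": 0, "rz": 0},
    {"tx": 0, "ty": 0, "tz": 0, "rx": 0, "ry": 0, "rz": 0},
    {"tx": 0, "ty": 0, "tz": 0, "rx": 0, "ry": 0, "rz": 0},
    {"tx": 0, "ty": 0, "tz": 0, "rx": 0, "ry": 0, "rz": 0},
  ],
  jaw=0.0,
)

```text
t: 8.6
tool_pos: [0.4905, 0.2344, 0.0117]
ee_rot: [0.513, -0.487, 0.513, 0.487]
contact_force: [0.6, 0.2, -0.7]
opening: 0.0439
```

Request:
play_rows(
  rows=[
    {"tx": 0, "ty": 0, "tz": 15, "rx": 0, "ry": 0, "rz": 0},
    {"tx": 0, "ty": 0, "tz": 45, "rx": 0, "ry": 0, "rz": 0},
    {"tx": 0, "ty": 0, "tz": 85, "rx": 0, "ry": 0, "rz": 0},
    {"tx": 10, "ty": -25, "tz": 115, "rx": 0, "ry": 0, "rz": 0},
    {"tx": 22, "ty": -65, "tz": 130, "rx": 0, "ry": 0, "rz": -3},
    {"tx": 36, "ty": -108, "tz": 130, "rx": 0, "ry": 0, "rz": -6},
    {"tx": 50, "ty": -152, "tz": 130, "rx": 0, "ry": 0, "rz": -9},
    {"tx": 64, "ty": -196, "tz": 130, "rx": 0, "ry": 0, "rz": -12},
  ],
  jaw=1.0,
)

```text
t: 9.4
tool_pos: [0.5552, 0.037, 0.1436]
ee_rot: [0.562, -0.431, 0.56, 0.43]
contact_force: [-0.5, 0.6, -0.3]
opening: 0.088
```

Request:
play_rows(
  rows=[
    {"tx": 14, "ty": -44, "tz": 0, "rx": 0, "ry": 0, "rz": -3},
    {"tx": 28, "ty": -88, "tz": 0, "rx": 0, "ry": 0, "rz": -6},
    {"tx": 42, "ty": -132, "tz": 0, "rx": 0, "ry": 0, "rz": -8},
    {"tx": 56, "ty": -176, "tz": 0, "rx": 0, "ry": 0, "rz": -8},
    {"tx": 68, "ty": -220, "tz": 0, "rx": 0, "ry": 0, "rz": -8},
    {"tx": 78, "ty": -264, "tz": 0, "rx": 0, "ry": 0, "rz": -8},
    {"tx": 86, "ty": -298, "tz": 0, "rx": 0, "ry": 0, "rz": -8},
    {"tx": 87.5, "ty": -311, "tz": -20, "rx": 0, "ry": 0, "rz": -8},
  ],
)

```text
t: 10.2
tool_pos: [0.6452, -0.2773, 0.1261]
ee_rot: [0.592, -0.393, 0.589, 0.387]
contact_force: [0.2, -0.1, 0.1]
opening: 0.0881
```

Request:
play_rows(
  rows=[
    {"tx": 0, "ty": 0, "tz": -15, "rx": 0, "ry": 0, "rz": 0},
    {"tx": 0, "ty": 0, "tz": -30, "rx": 0, "ry": 0, "rz": 0},
    {"tx": 0, "ty": 0, "tz": -50, "rx": 0, "ry": 0, "rz": 0},
    {"tx": 0, "ty": 0, "tz": -70, "rx": 0, "ry": 0, "rz": 0},
    {"tx": 0, "ty": 0, "tz": -90, "rx": 0, "ry": 0, "rz": 0},
    {"tx": 0, "ty": 0, "tz": -103, "rx": 0, "ry": 0, "rz": 0},
    {"tx": 0, "ty": 0, "tz": -110, "rx": 0, "ry": 0, "rz": 0},
    {"tx": 0, "ty": 0, "tz": -110, "rx": 0, "ry": 0, "rz": 0},
  ],
)

```text
t: 11.0
tool_pos: [0.6409, -0.2709, 0.01]
ee_rot: [0.589, -0.39, 0.59, 0.392]
contact_force: [-0.6, -0.7, -1.2]
opening: 0.0879
```

Request:
play_rows(
  rows=[
    {"tx": 0, "ty": 0, "tz": 0, "rx": 0, "ry": 0, "rz": 0},
    {"tx": 0, "ty": 0, "tz": 0, "rx": 0, "ry": 0, "rz": 0},
    {"tx": 0, "ty": 0, "tz": 0, "rx": 0, "ry": 0, "rz": 0},
    {"tx": 0, "ty": 0, "tz": 0, "rx": 0, "ry": 0, "rz": 0},
    {"tx": 0, "ty": 0, "tz": 0, "rx": 0, "ry": 0, "rz": 0},
    {"tx": 0, "ty": 0, "tz": 0, "rx": 0, "ry": 0, "rz": 0},
    {"tx": 0, "ty": 0, "tz": 0, "rx": 0, "ry": 0, "rz": 0},
    {"tx": 0, "ty": 0, "tz": 0, "rx": 0, "ry": 0, "rz": 0},
  ],
  jaw=-1,
)

```text
t: 11.8
tool_pos: [0.6419, -0.2725, 0.0116]
ee_rot: [0.589, -0.39, 0.59, 0.391]
contact_force: [0.1, -0.3, 0.3]
opening: 0.0261
```

Request:
play_rows(
  rows=[
    {"tx": 0, "ty": 0, "tz": 0, "rx": 0, "ry": 0, "rz": 0},
    {"tx": 0, "ty": 0, "tz": 0, "rx": 0, "ry": 0, "rz": 0},
    {"tx": 0, "ty": 0, "tz": 0, "rx": 0, "ry": 0, "rz": 0},
    {"tx": 0, "ty": 0, "tz": 0, "rx": 0, "ry": 0, "rz": 0},
    {"tx": 0, "ty": 0, "tz": 0, "rx": 0, "ry": 0, "rz": 0},
    {"tx": 0, "ty": 0, "tz": 0, "rx": 0, "ry": 0, "rz": 0},
    {"tx": 0, "ty": 0, "tz": 0, "rx": 0, "ry": 0, "rz": 0},
    {"tx": 0, "ty": 0, "tz": 0, "rx": 0, "ry": 0, "rz": 0},
  ],
)

```text
t: 12.6
tool_pos: [0.6419, -0.2726, 0.0116]
ee_rot: [0.589, -0.39, 0.59, 0.39]
contact_force: [0.2, -0.6, -0.5]
opening: 0.0098
```

Request:
play_rows(
  rows=[
    {"tx": 2, "ty": 5, "tz": 0, "rx": 0, "ry": 0, "rz": 0},
    {"tx": 6, "ty": 18, "tz": 0, "rx": 0, "ry": 0, "rz": 2},
    {"tx": 12, "ty": 40, "tz": 0, "rx": 0, "ry": 0, "rz": 6},
    {"tx": 18, "ty": 65, "tz": 0, "rx": 0, "ry": 0, "rz": 10},
    {"tx": 20, "ty": 93, "tz": 0, "rx": 0, "ry": 0, "rz": 14},
    {"tx": 20, "ty": 121, "tz": 0, "rx": 0, "ry": 0, "rz": 17},
    {"tx": 20, "ty": 150, "tz": 0, "rx": 0, "ry": 0, "rz": 19},
    {"tx": 20, "ty": 180, "tz": 0, "rx": 0, "ry": 0, "rz": 20},
  ],
)

```text
t: 13.4
tool_pos: [0.662, -0.0903, 0.0117]
ee_rot: [0.512, -0.488, 0.512, 0.488]
contact_force: [-0.0, -1.8, -0.4]
opening: 0.0097
```

Request:
play_rows(
  rows=[
    {"tx": 0, "ty": 30, "tz": 0, "rx": 0, "ry": 0, "rz": 0},
    {"tx": 0, "ty": 60, "tz": 0, "rx": 0, "ry": 0, "rz": 0},
    {"tx": 0, "ty": 90, "tz": 0, "rx": 0, "ry": 0, "rz": 0},
    {"tx": 0, "ty": 120, "tz": 0, "rx": 0, "ry": 0, "rz": 0},
    {"tx": -5, "ty": 150, "tz": 0, "rx": 0, "ry": 0, "rz": 0},
    {"tx": -12, "ty": 180, "tz": 0, "rx": 0, "ry": 0, "rz": 0},
    {"tx": -20, "ty": 208, "tz": 0, "rx": 0, "ry": 0, "rz": 0},
    {"tx": -25, "ty": 225, "tz": 0, "rx": 0, "ry": 0, "rz": 0},
  ],
)

```text
t: 14.2
tool_pos: [0.6359, 0.1355, 0.0116]
ee_rot: [0.512, -0.488, 0.512, 0.488]
contact_force: [0.3, -0.6, -1.1]
opening: 0.0092
```

Request:
play_rows(
  rows=[
    {"tx": 0, "ty": 8, "tz": 0, "rx": 0, "ry": 0, "rz": 0},
    {"tx": 0, "ty": 13, "tz": 0, "rx": 0, "ry": 0, "rz": 0},
    {"tx": 0, "ty": 13, "tz": 0, "rx": 0, "ry": 0, "rz": 0},
    {"tx": 0, "ty": 13, "tz": 0, "rx": 0, "ry": 0, "rz": 0},
    {"tx": 0, "ty": 13, "tz": 0, "rx": 0, "ry": 0, "rz": 0},
    {"tx": 0, "ty": 13, "tz": 0, "rx": 0, "ry": 0, "rz": 0},
    {"tx": 0, "ty": 13, "tz": 0, "rx": 0, "ry": 0, "rz": 0},
    {"tx": 0, "ty": 13, "tz": 0, "rx": 0, "ry": 0, "rz": 0},
  ],
)

```text
t: 15.0
tool_pos: [0.6372, 0.1448, 0.0117]
ee_rot: [0.513, -0.487, 0.513, 0.487]
contact_force: [-0.9, 0.2, -2.3]
opening: 0.0097
```

```bash
python3 - <<'E'
from m import *
o=robot.observe();print(o['opening'],bay(o['tool_pos'][None,:2]),o['contact_force'])
s=cam('scene')
c=cv2.resize(s['frame'][130:230,280:400],None,fx=6,fy=6,interpolation=cv2.INTER_CUBIC)
cv2.imwrite('pics/g3.png',c)
E
```

```text
0.009674750234630965 [[-0.18737848 -0.07708826]] [-0.93863707  0.23136712 -2.25429276]
```

View pics/g3.png

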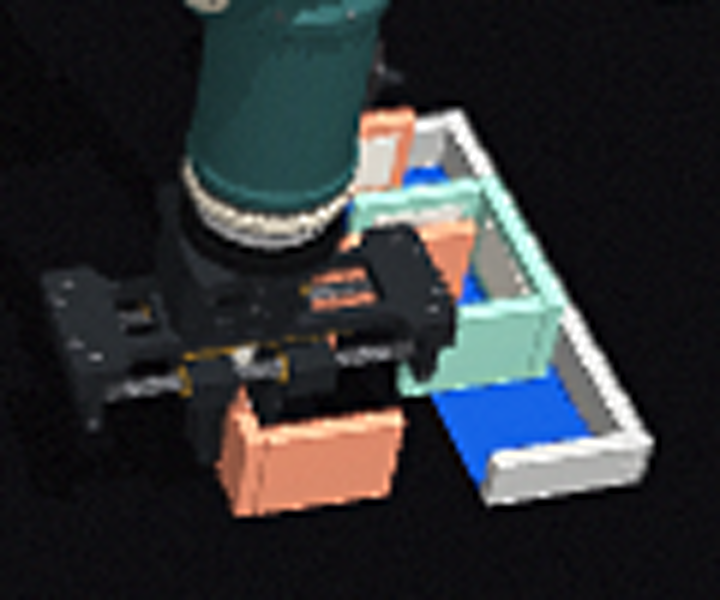

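Trough A is nested with a leg in the mint mouth at (450,250). B is outside, its near leg at (325,455). I'll check B's lateral offset.

```bash
python3 - <<'E'
from m import *
s=cam('scene')
f=lambda pts,z: (bay(plane(s,px(pts,(280,130),(0,0),6),z))*1000).round(1).tolist()
print('B near tip outer, near back outer',f([(405,413),(258,442)],.055),'bottom',f([(240,517),(388,497)],0))
print('A inner leg tip top',f([(474,223)],.055),'bay near tip inner top, fence',f([(495,450),(610,433)],.03))
E
```

```text
B near tip outer, near back outer [[-110.8, -107.0], [-186.3, -111.6]] bottom [[-188.9, -111.3], [-112.8, -112.9]]
A inner leg tip top [[-28.9, 15.0]] bay near tip inner top, fence [[-64.3, -117.7], [-4.8, -117.9]]
```

Request:
play_rows(
  rows=[
    {"tx": 0, "ty": 8, "tz": 0, "rx": 0, "ry": 0, "rz": 0},
    {"tx": 0, "ty": 22, "tz": 0, "rx": 0, "ry": 0, "rz": 0},
    {"tx": 0, "ty": 36, "tz": 0, "rx": 0, "ry": 0, "rz": 0},
    {"tx": 1, "ty": 50, "tz": 0, "rx": 0, "ry": 0, "rz": 0},
    {"tx": 2, "ty": 64, "tz": 0, "rx": 0, "ry": 0, "rz": 0},
    {"tx": 3, "ty": 76, "tz": 0, "rx": 0, "ry": 0, "rz": 0},
    {"tx": 3.2, "ty": 82, "tz": 0, "rx": 0, "ry": 0, "rz": 0},
    {"tx": 3.2, "ty": 85, "tz": 0, "rx": 0, "ry": 0, "rz": 0},
  ],
)

```text
t: 15.9
tool_pos: [0.6402, 0.2315, 0.0116]
ee_rot: [0.512, -0.487, 0.512, 0.487]
contact_force: [-0.3, -0.4, -0.8]
opening: 0.0096
```

Request:
play_rows(
  rows=[
    {"tx": 0, "ty": 2, "tz": 0, "rx": 0, "ry": 0, "rz": 0},
    {"tx": 0, "ty": 4, "tz": 0, "rx": 0, "ry": 0, "rz": 0},
    {"tx": 0, "ty": 6, "tz": 0, "rx": 0, "ry": 0, "rz": 0},
    {"tx": 0, "ty": 8, "tz": 0, "rx": 0, "ry": 0, "rz": 0},
    {"tx": 0, "ty": 9, "tz": 0, "rx": 0, "ry": 0, "rz": 0},
    {"tx": 0, "ty": 10, "tz": 0, "rx": 0, "ry": 0, "rz": 0},
    {"tx": 0, "ty": 10, "tz": 0, "rx": 0, "ry": 0, "rz": 0},
    {"tx": 0, "ty": 10, "tz": 0, "rx": 0, "ry": 0, "rz": 0},
  ],
)

```text
t: 16.7
tool_pos: [0.6402, 0.2406, 0.0117]
ee_rot: [0.513, -0.487, 0.513, 0.487]
contact_force: [0.2, 0.2, -1.9]
opening: 0.0097
```

Request:
play_rows(
  rows=[
    {"tx": 0, "ty": 1, "tz": 0, "rx": 0, "ry": 0, "rz": 0},
    {"tx": 0, "ty": 2, "tz": 0, "rx": 0, "ry": 0, "rz": 0},
    {"tx": 0, "ty": 3, "tz": 0, "rx": 0, "ry": 0, "rz": 0},
    {"tx": 0, "ty": 4, "tz": 0, "rx": 0, "ry": 0, "rz": 0},
    {"tx": 0, "ty": 4, "tz": 0, "rx": 0, "ry": 0, "rz": 0},
    {"tx": 0, "ty": 4, "tz": 0, "rx": 0, "ry": 0, "rz": 0},
    {"tx": 0, "ty": 4, "tz": 0, "rx": 0, "ry": 0, "rz": 0},
    {"tx": 0, "ty": 4, "tz": 0, "rx": 0, "ry": 0, "rz": 0},
  ],
)

```text
t: 17.5
tool_pos: [0.6402, 0.2445, 0.0117]
ee_rot: [0.513, -0.487, 0.513, 0.487]
contact_force: [0.2, -0.5, -2.4]
opening: 0.0096
```

Request:
play_rows(
  rows=[
    {"tx": 0, "ty": 0.5, "tz": 0, "rx": 0, "ry": 0, "rz": 0},
    {"tx": 0, "ty": 1, "tz": 0, "rx": 0, "ry": 0, "rz": 0},
    {"tx": 0, "ty": 1.5, "tz": 0, "rx": 0, "ry": 0, "rz": 0},
    {"tx": 0, "ty": 2, "tz": 0, "rx": 0, "ry": 0, "rz": 0},
    {"tx": 0, "ty": 2.5, "tz": 0, "rx": 0, "ry": 0, "rz": 0},
    {"tx": 0, "ty": 3, "tz": 0, "rx": 0, "ry": 0, "rz": 0},
    {"tx": 0, "ty": 3, "tz": 0, "rx": 0, "ry": 0, "rz": 0},
    {"tx": 0, "ty": 3, "tz": 0, "rx": 0, "ry": 0, "rz": 0},
  ],
)

```text
t: 18.3
tool_pos: [0.6401, 0.2476, 0.0116]
ee_rot: [0.513, -0.487, 0.513, 0.487]
contact_force: [0.2, -1.7, -2.0]
opening: 0.0098
```

Request:
play_rows(
  rows=[
    {"tx": 0, "ty": 0.5, "tz": 0, "rx": 0, "ry": 0, "rz": 0},
    {"tx": 0, "ty": 1, "tz": 0, "rx": 0, "ry": 0, "rz": 0},
    {"tx": 0, "ty": 1.5, "tz": 0, "rx": 0, "ry": 0, "rz": 0},
    {"tx": 0, "ty": 2, "tz": 0, "rx": 0, "ry": 0, "rz": 0},
    {"tx": 0, "ty": 2, "tz": 0, "rx": 0, "ry": 0, "rz": 0},
    {"tx": 0, "ty": 2, "tz": 0, "rx": 0, "ry": 0, "rz": 0},
    {"tx": 0, "ty": 2, "tz": 0, "rx": 0, "ry": 0, "rz": 0},
    {"tx": 0, "ty": 2, "tz": 0, "rx": 0, "ry": 0, "rz": 0},
  ],
)

```text
t: 19.1
tool_pos: [0.6404, 0.2486, 0.0117]
ee_rot: [0.512, -0.487, 0.513, 0.487]
contact_force: [-0.0, -5.2, -1.7]
opening: 0.01
```

Request:
play_rows(
  rows=[
    {"tx": 0, "ty": 0.5, "tz": 0, "rx": 0, "ry": 0, "rz": 0},
    {"tx": 0, "ty": 1, "tz": 0, "rx": 0, "ry": 0, "rz": 0},
    {"tx": 0, "ty": 1.5, "tz": 0, "rx": 0, "ry": 0, "rz": 0},
    {"tx": 0, "ty": 2, "tz": 0, "rx": 0, "ry": 0, "rz": 0},
    {"tx": 0, "ty": 2, "tz": 0, "rx": 0, "ry": 0, "rz": 0},
    {"tx": 0, "ty": 2, "tz": 0, "rx": 0, "ry": 0, "rz": 0},
    {"tx": 0, "ty": 2, "tz": 0, "rx": 0, "ry": 0, "rz": 0},
    {"tx": 0, "ty": 2, "tz": 0, "rx": 0, "ry": 0, "rz": 0},
  ],
)

```text
t: 19.9
tool_pos: [0.6406, 0.2487, 0.0118]
ee_rot: [0.512, -0.488, 0.513, 0.486]
contact_force: [1.4, -11.4, -0.2]
opening: 0.0096
```

```bash
python3 - <<'E'
from m import *
o=robot.observe();print(o['opening'],bay(o['tool_pos'][None,:2]),o['contact_force'],o['ft_torque'])
s=cam('scene');a=cam('side')
c=cv2.resize(s['frame'][130:230,300:400],(600,600),interpolation=cv2.INTER_CUBIC)[:,:]
cv2.imwrite('pics/g4.png',c)
E
```

```text
0.009587321357881104 [[-0.08349521 -0.0750687 ]] [  1.43520561 -11.3956179   -0.18391055] [-1.49439707 -0.17177173  0.27981276]
```

View pics/g4.png

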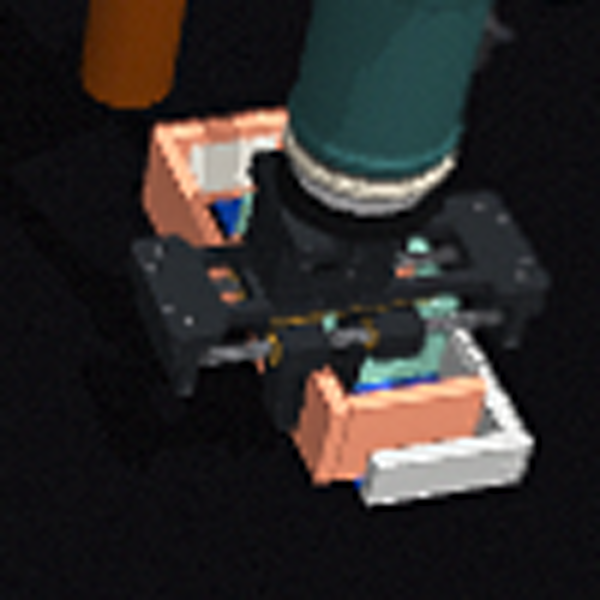

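B is pushed home: it stopped firmly at 11 N, its leg at (420,425) inside the fence. I'll release it and regrip A to push it home.

Request:
play_rows(
  rows=[
    {"tx": 0, "ty": -1, "tz": 0, "rx": 0, "ry": 0, "rz": 0},
    {"tx": 0, "ty": -2.5, "tz": 0, "rx": 0, "ry": 0, "rz": 0},
    {"tx": 0, "ty": -2.5, "tz": 0, "rx": 0, "ry": 0, "rz": 0},
    {"tx": 0, "ty": -2.5, "tz": 0, "rx": 0, "ry": 0, "rz": 0},
    {"tx": 0, "ty": -2.5, "tz": 0, "rx": 0, "ry": 0, "rz": 0},
    {"tx": 0, "ty": -2.5, "tz": 0, "rx": 0, "ry": 0, "rz": 0},
    {"tx": 0, "ty": -2.5, "tz": 0, "rx": 0, "ry": 0, "rz": 0},
    {"tx": 0, "ty": -2.5, "tz": 0, "rx": 0, "ry": 0, "rz": 0},
  ],
  jaw=0.0,
)

```text
t: 20.8
tool_pos: [0.6401, 0.2491, 0.0117]
ee_rot: [0.513, -0.487, 0.513, 0.487]
contact_force: [0.1, 0.4, 0.4]
opening: 0.0439
```

Request:
play_rows(
  rows=[
    {"tx": 0, "ty": 0, "tz": 15, "rx": 0, "ry": 0, "rz": 0},
    {"tx": 0, "ty": 0, "tz": 45, "rx": 0, "ry": 0, "rz": 0},
    {"tx": 0, "ty": 0, "tz": 80, "rx": 0, "ry": 0, "rz": 0},
    {"tx": -25, "ty": -5, "tz": 95, "rx": 0, "ry": 0, "rz": 0},
    {"tx": -65, "ty": -10, "tz": 95, "rx": 0, "ry": 0, "rz": 0},
    {"tx": -105, "ty": -14, "tz": 95, "rx": 0, "ry": 0, "rz": 0},
    {"tx": -140, "ty": -14, "tz": 95, "rx": 0, "ry": 0, "rz": 0},
    {"tx": -150, "ty": -14, "tz": 95, "rx": 0, "ry": 0, "rz": 0},
  ],
)

```text
t: 21.6
tool_pos: [0.4869, 0.2345, 0.1072]
ee_rot: [0.512, -0.487, 0.513, 0.487]
contact_force: [-0.3, 0.5, -1.0]
opening: 0.044
```

```bash
python3 - <<'E'
from m import *
o=robot.observe();print(o['opening'],bay(o['tool_pos'][None,:2]),o['tool_pos'])
s=cam('scene');w=cam('wrist')
cv2.imwrite('pics/g5.png',np.hstack([cv2.resize(s['frame'][140:230,310:400],(450,450),interpolation=cv2.INTER_CUBIC),cv2.resize(w['frame'],(340,450))]))
E
```

```text
0.043995143399987766 [[-0.10566675  0.07764239]] [0.48693385 0.23454155 0.10724028]
```

View pics/g5.png

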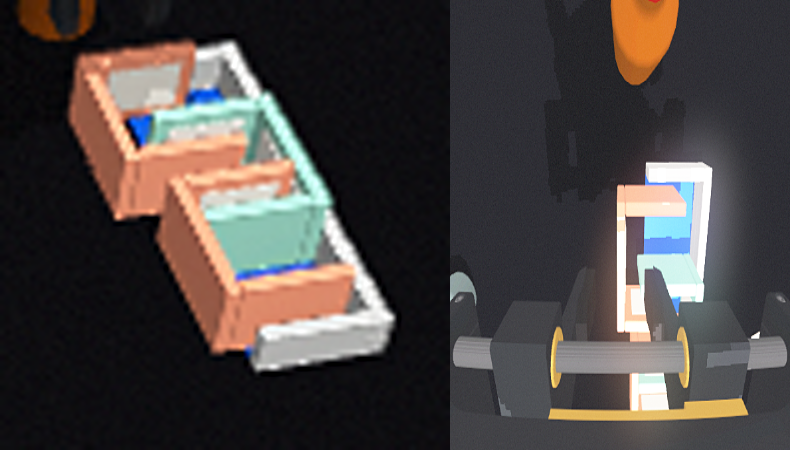

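B sits home (near leg at (290,290)) and A still stands out about 20 mm (left panel, (130,130)). I'll descend on A's wall.

Request:
play_rows(
  rows=[
    {"tx": 0, "ty": 0, "tz": 0, "rx": 0, "ry": 0, "rz": 0},
    {"tx": 0, "ty": 0, "tz": -20, "rx": 0, "ry": 0, "rz": 0},
    {"tx": 0, "ty": 0, "tz": -40, "rx": 0, "ry": 0, "rz": 0},
    {"tx": 0, "ty": 0, "tz": -60, "rx": 0, "ry": 0, "rz": 0},
    {"tx": 0, "ty": 0, "tz": -78, "rx": 0, "ry": 0, "rz": 0},
    {"tx": 0, "ty": 0, "tz": -90, "rx": 0, "ry": 0, "rz": 0},
    {"tx": 0, "ty": 0, "tz": -95, "rx": 0, "ry": 0, "rz": 0},
    {"tx": 0, "ty": 0, "tz": -95, "rx": 0, "ry": 0, "rz": 0},
  ],
)

```text
t: 22.5
tool_pos: [0.4906, 0.2349, 0.0111]
ee_rot: [0.513, -0.487, 0.513, 0.487]
contact_force: [1.0, -0.0, -0.2]
opening: 0.0443
```

Request:
play_rows(
  rows=[
    {"tx": 0, "ty": 0, "tz": 0, "rx": 0, "ry": 0, "rz": 0},
    {"tx": 0, "ty": 0, "tz": 0, "rx": 0, "ry": 0, "rz": 0},
    {"tx": 0, "ty": 0, "tz": 0, "rx": 0, "ry": 0, "rz": 0},
    {"tx": 0, "ty": 0, "tz": 0, "rx": 0, "ry": 0, "rz": 0},
    {"tx": 0, "ty": 0, "tz": 0, "rx": 0, "ry": 0, "rz": 0},
    {"tx": 0, "ty": 0, "tz": 0, "rx": 0, "ry": 0, "rz": 0},
    {"tx": 0, "ty": 0, "tz": 0, "rx": 0, "ry": 0, "rz": 0},
    {"tx": 0, "ty": 0, "tz": 0, "rx": 0, "ry": 0, "rz": 0},
  ],
  jaw=-1,
)

```text
t: 23.3
tool_pos: [0.4905, 0.2352, 0.0122]
ee_rot: [0.513, -0.487, 0.513, 0.487]
contact_force: [-1.2, 0.7, 5.6]
opening: 0.0097
```

Request:
play_rows(
  rows=[
    {"tx": 0, "ty": 2, "tz": 0, "rx": 0, "ry": 0, "rz": 0},
    {"tx": 0, "ty": 5, "tz": 0, "rx": 0, "ry": 0, "rz": 0},
    {"tx": 0, "ty": 8, "tz": 0, "rx": 0, "ry": 0, "rz": 0},
    {"tx": 0, "ty": 10, "tz": 0, "rx": 0, "ry": 0, "rz": 0},
    {"tx": 0, "ty": 12, "tz": 0, "rx": 0, "ry": 0, "rz": 0},
    {"tx": 0, "ty": 14, "tz": 0, "rx": 0, "ry": 0, "rz": 0},
    {"tx": 0, "ty": 15, "tz": 0, "rx": 0, "ry": 0, "rz": 0},
    {"tx": 0, "ty": 16, "tz": 0, "rx": 0, "ry": 0, "rz": 0},
  ],
)

```text
t: 24.1
tool_pos: [0.4908, 0.2504, 0.0122]
ee_rot: [0.513, -0.487, 0.513, 0.487]
contact_force: [-0.2, -3.6, 6.5]
opening: 0.0097
```

Request:
play_rows(
  rows=[
    {"tx": 0, "ty": 1, "tz": 0, "rx": 0, "ry": 0, "rz": 0},
    {"tx": 0, "ty": 2, "tz": 0, "rx": 0, "ry": 0, "rz": 0},
    {"tx": 0, "ty": 3, "tz": 0, "rx": 0, "ry": 0, "rz": 0},
    {"tx": 0, "ty": 4, "tz": 0, "rx": 0, "ry": 0, "rz": 0},
    {"tx": 0, "ty": 5, "tz": 0, "rx": 0, "ry": 0, "rz": 0},
    {"tx": 0, "ty": 6, "tz": 0, "rx": 0, "ry": 0, "rz": 0},
    {"tx": 0, "ty": 6, "tz": 0, "rx": 0, "ry": 0, "rz": 0},
    {"tx": 0, "ty": 6, "tz": 0, "rx": 0, "ry": 0, "rz": 0},
  ],
)

```text
t: 24.9
tool_pos: [0.4908, 0.2557, 0.0123]
ee_rot: [0.512, -0.488, 0.513, 0.486]
contact_force: [-0.2, -6.4, 6.9]
opening: 0.0098
```

Request:
play_rows(
  rows=[
    {"tx": 0, "ty": 0.5, "tz": 0, "rx": 0, "ry": 0, "rz": 0},
    {"tx": 0, "ty": 1, "tz": 0, "rx": 0, "ry": 0, "rz": 0},
    {"tx": 0, "ty": 1.5, "tz": 0, "rx": 0, "ry": 0, "rz": 0},
    {"tx": 0, "ty": 2, "tz": 0, "rx": 0, "ry": 0, "rz": 0},
    {"tx": 0, "ty": 2.5, "tz": 0, "rx": 0, "ry": 0, "rz": 0},
    {"tx": 0, "ty": 3, "tz": 0, "rx": 0, "ry": 0, "rz": 0},
    {"tx": 0, "ty": 3, "tz": 0, "rx": 0, "ry": 0, "rz": 0},
    {"tx": 0, "ty": 3, "tz": 0, "rx": 0, "ry": 0, "rz": 0},
  ],
)

```text
t: 25.7
tool_pos: [0.4906, 0.256, 0.0122]
ee_rot: [0.511, -0.488, 0.514, 0.486]
contact_force: [2.2, -18.0, 10.5]
opening: 0.0097
```

Request:
play_rows(
  rows=[
    {"tx": 0, "ty": -2, "tz": 0, "rx": 0, "ry": 0, "rz": 0},
    {"tx": 0, "ty": -3.5, "tz": 0, "rx": 0, "ry": 0, "rz": 0},
    {"tx": 0, "ty": -3.5, "tz": 0, "rx": 0, "ry": 0, "rz": 0},
    {"tx": 0, "ty": -3.5, "tz": 0, "rx": 0, "ry": 0, "rz": 0},
    {"tx": 0, "ty": -3.5, "tz": 0, "rx": 0, "ry": 0, "rz": 0},
    {"tx": 0, "ty": -3.5, "tz": 0, "rx": 0, "ry": 0, "rz": 0},
    {"tx": 0, "ty": -3.5, "tz": 0, "rx": 0, "ry": 0, "rz": 0},
    {"tx": 0, "ty": -3.5, "tz": 0, "rx": 0, "ry": 0, "rz": 0},
  ],
  jaw=0.0,
)

```text
t: 26.5
tool_pos: [0.4902, 0.2566, 0.0117]
ee_rot: [0.513, -0.487, 0.513, 0.487]
contact_force: [-0.7, 0.4, -0.1]
opening: 0.0441
```

Request:
play_rows(
  rows=[
    {"tx": 0, "ty": 0, "tz": 15, "rx": 0, "ry": 0, "rz": 0},
    {"tx": 0, "ty": 0, "tz": 45, "rx": 0, "ry": 0, "rz": 0},
    {"tx": 0, "ty": 0, "tz": 85, "rx": 0, "ry": 0, "rz": 0},
    {"tx": 0, "ty": -25, "tz": 115, "rx": 0, "ry": 0, "rz": 0},
    {"tx": 0, "ty": -65, "tz": 130, "rx": 0, "ry": 0, "rz": 0},
    {"tx": 0, "ty": -110, "tz": 130, "rx": 0, "ry": 0, "rz": 0},
    {"tx": 0, "ty": -145, "tz": 130, "rx": 0, "ry": 0, "rz": 0},
    {"tx": 0, "ty": -160, "tz": 130, "rx": 0, "ry": 0, "rz": 0},
  ],
)

```text
t: 27.3
tool_pos: [0.4903, 0.0942, 0.1432]
ee_rot: [0.514, -0.487, 0.513, 0.486]
contact_force: [0.3, -0.3, -0.3]
opening: 0.044
```

```bash
python3 - <<'E'
from m import *
s=cam('scene');a=cam('side')
cv2.imwrite('pics/g6.png',cv2.resize(s['frame'][144:220,315:395],(760,722)[::1],interpolation=cv2.INTER_CUBIC)[:600])
E
```

```text
(no output)
```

View pics/g6.png

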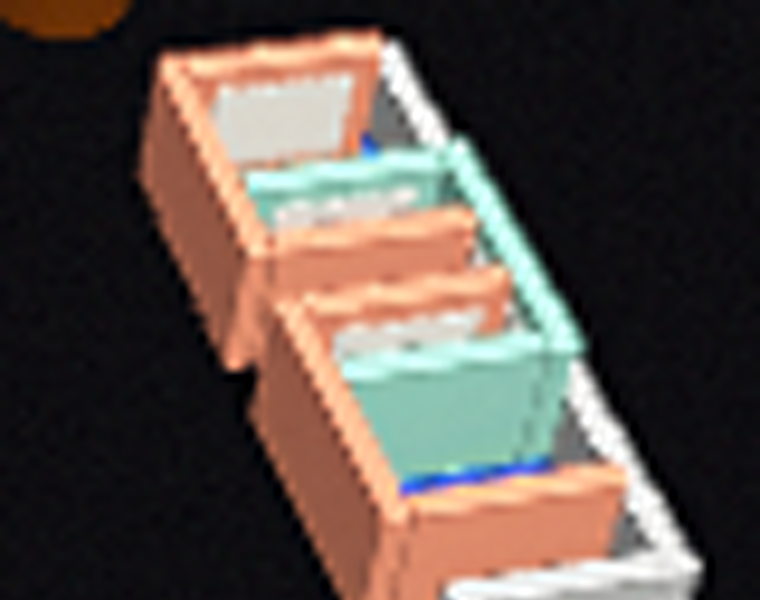

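The picture shows both troughs nested, mint tips touching the peach walls at (250,180) and (345,370). I'll check the numbers.

```bash
python3 - <<'E'
from m import *
s=cam('scene')
f=lambda pts,z: (bay(plane(s,px(pts,(315,144),(0,0),9.5),z))*1000).round(1).tolist()
print('A back far,near; tips',f([(163,52),(252,252)],.055),f([(382,33),(476,210)],.055))
print('B back far,near; tips',f([(278,302),(393,517)],.055),f([(508,268),(625,468)],.055))
print('mint back outer far, near',f([(462,136),(583,345)],.055),'fence outer top',f([(390,38),(700,570)],.03))
print('mint tips',f([(245,180),(340,370)],.055))
E
```

```text
A back far,near; tips [[-83.9, 113.3], [-87.6, 11.1]] [[-6.6, 108.1], [-8.5, 16.1]]
B back far,near; tips [[-87.2, -13.0], [-85.0, -110.3]] [[-8.8, -12.3], [-7.6, -104.3]]
mint back outer far, near [[0.6, 51.8], [1.0, -50.7]] fence outer top [[10.0, 132.3], [12.3, -128.6]]
mint tips [[-78.1, 45.0], [-78.6, -46.5]]
```

Everything measures home to within about 2 mm. There is time left, so I'll regrip B once more to make sure A's final push did not back it off.

Request:
play_rows(
  rows=[
    {"tx": 25, "ty": 20, "tz": 0, "rx": 0, "ry": 0, "rz": 0},
    {"tx": 55, "ty": 45, "tz": 0, "rx": 0, "ry": 0, "rz": 0},
    {"tx": 85, "ty": 75, "tz": 0, "rx": 0, "ry": 0, "rz": 0},
    {"tx": 115, "ty": 108, "tz": 0, "rx": 0, "ry": 0, "rz": 0},
    {"tx": 138, "ty": 135, "tz": -15, "rx": 0, "ry": 0, "rz": 0},
    {"tx": 148, "ty": 150, "tz": -35, "rx": 0, "ry": 0, "rz": 0},
    {"tx": 150, "ty": 152, "tz": -40, "rx": 0, "ry": 0, "rz": 0},
    {"tx": 150, "ty": 152, "tz": -40, "rx": 0, "ry": 0, "rz": 0},
  ],
)

```text
t: 28.25
tool_pos: [0.6386, 0.2498, 0.0997]
ee_rot: [0.511, -0.487, 0.513, 0.488]
contact_force: [-1.2, -0.2, 0.5]
opening: 0.044
```

Request:
play_rows(
  rows=[
    {"tx": 0, "ty": 0, "tz": 0, "rx": 0, "ry": 0, "rz": 0},
    {"tx": 0, "ty": 0, "tz": -20, "rx": 0, "ry": 0, "rz": 0},
    {"tx": 0, "ty": 0, "tz": -40, "rx": 0, "ry": 0, "rz": 0},
    {"tx": 0, "ty": 0, "tz": -60, "rx": 0, "ry": 0, "rz": 0},
    {"tx": 0, "ty": 0, "tz": -76, "rx": 0, "ry": 0, "rz": 0},
    {"tx": 0, "ty": 0, "tz": -86, "rx": 0, "ry": 0, "rz": 0},
    {"tx": 0, "ty": 0, "tz": -90, "rx": 0, "ry": 0, "rz": 0},
    {"tx": 0, "ty": 0, "tz": -90, "rx": 0, "ry": 0, "rz": 0},
  ],
)

```text
t: 29.05
tool_pos: [0.6401, 0.2483, 0.0117]
ee_rot: [0.513, -0.487, 0.513, 0.487]
contact_force: [0.3, 0.6, 0.4]
opening: 0.0435
```

Request:
play_rows(
  rows=[
    {"tx": 0, "ty": 0, "tz": 0, "rx": 0, "ry": 0, "rz": 0},
    {"tx": 0, "ty": 0, "tz": 0, "rx": 0, "ry": 0, "rz": 0},
    {"tx": 0, "ty": 0, "tz": 0, "rx": 0, "ry": 0, "rz": 0},
    {"tx": 0, "ty": 0, "tz": 0, "rx": 0, "ry": 0, "rz": 0},
    {"tx": 0, "ty": 0, "tz": 0, "rx": 0, "ry": 0, "rz": 0},
    {"tx": 0, "ty": 0, "tz": 0, "rx": 0, "ry": 0, "rz": 0},
    {"tx": 0, "ty": 0, "tz": 0, "rx": 0, "ry": 0, "rz": 0},
    {"tx": 0, "ty": 0, "tz": 0, "rx": 0, "ry": 0, "rz": 0},
  ],
  jaw=-1,
)

```text
t: 29.85
tool_pos: [0.6404, 0.2486, 0.0121]
ee_rot: [0.513, -0.487, 0.513, 0.487]
contact_force: [-0.6, -0.5, 3.6]
opening: 0.0098
```

Request:
play_rows(
  rows=[
    {"tx": 0, "ty": 0.5, "tz": 0, "rx": 0, "ry": 0, "rz": 0},
    {"tx": 0, "ty": 1, "tz": 0, "rx": 0, "ry": 0, "rz": 0},
    {"tx": 0, "ty": 1.5, "tz": 0, "rx": 0, "ry": 0, "rz": 0},
    {"tx": 0, "ty": 2, "tz": 0, "rx": 0, "ry": 0, "rz": 0},
    {"tx": 0, "ty": 2.5, "tz": 0, "rx": 0, "ry": 0, "rz": 0},
    {"tx": 0, "ty": 3, "tz": 0, "rx": 0, "ry": 0, "rz": 0},
    {"tx": 0, "ty": 3, "tz": 0, "rx": 0, "ry": 0, "rz": 0},
    {"tx": 0, "ty": 3, "tz": 0, "rx": 0, "ry": 0, "rz": 0},
  ],
)

```text
t: 30.65
tool_pos: [0.6404, 0.2487, 0.0121]
ee_rot: [0.512, -0.488, 0.514, 0.486]
contact_force: [-0.9, -10.5, 8.4]
opening: 0.0098
```

Hard stop at the same place as before, so B is home. I'll relieve, release and retreat.

Request:
play_rows(
  rows=[
    {"tx": 0, "ty": -1.5, "tz": 0, "rx": 0, "ry": 0, "rz": 0},
    {"tx": 0, "ty": -2.5, "tz": 0, "rx": 0, "ry": 0, "rz": 0},
    {"tx": 0, "ty": -2.5, "tz": 0, "rx": 0, "ry": 0, "rz": 0},
    {"tx": 0, "ty": -2.5, "tz": 0, "rx": 0, "ry": 0, "rz": 0},
    {"tx": 0, "ty": -2.5, "tz": 0, "rx": 0, "ry": 0, "rz": 0},
    {"tx": 0, "ty": -2.5, "tz": 0, "rx": 0, "ry": 0, "rz": 0},
    {"tx": 0, "ty": -2.5, "tz": 0, "rx": 0, "ry": 0, "rz": 0},
    {"tx": 0, "ty": -2.5, "tz": 0, "rx": 0, "ry": 0, "rz": 0},
  ],
  jaw=0.0,
)

```text
t: 31.45
tool_pos: [0.6402, 0.2491, 0.0117]
ee_rot: [0.513, -0.487, 0.513, 0.487]
contact_force: [0.7, -0.3, 0.4]
opening: 0.0443
```

Request:
play_rows(
  rows=[
    {"tx": 0, "ty": 0, "tz": 15, "rx": 0, "ry": 0, "rz": 0},
    {"tx": 0, "ty": 0, "tz": 45, "rx": 0, "ry": 0, "rz": 0},
    {"tx": 0, "ty": 0, "tz": 85, "rx": 0, "ry": 0, "rz": 0},
    {"tx": -20, "ty": -25, "tz": 115, "rx": 0, "ry": 0, "rz": 0},
    {"tx": -55, "ty": -60, "tz": 130, "rx": 0, "ry": 0, "rz": 0},
    {"tx": -90, "ty": -95, "tz": 140, "rx": 0, "ry": 0, "rz": 0},
    {"tx": -125, "ty": -130, "tz": 140, "rx": 0, "ry": 0, "rz": 0},
    {"tx": -150, "ty": -155, "tz": 140, "rx": 0, "ry": 0, "rz": 0},
  ],
)

```text
t: 32.25
tool_pos: [0.4886, 0.0925, 0.1533]
ee_rot: [0.513, -0.487, 0.512, 0.486]
contact_force: [0.4, -0.1, 0.5]
opening: 0.0438
```

```bash
python3 - <<'E'
from m import *
s=cam('scene');a=cam('side')
c=cv2.resize(s['frame'][144:220,315:395],(760,722),interpolation=cv2.INTER_CUBIC)[:600]
cv2.imwrite('pics/g7.png',np.hstack([cv2.resize(s['frame'][60:300,90:410],(400,300)),cv2.resize(c,(380,300))]))
E
```

```text
(no output)
```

View pics/g7.png

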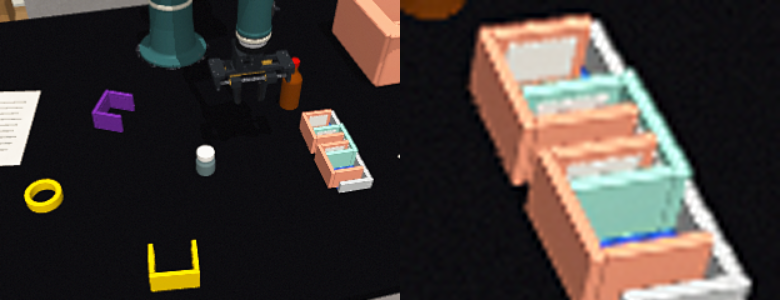

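Both troughs are nested at (335,150). The jar (205,160), tape (43,195), lotion (290,85) and both decoys stand where they were, and the arm is clear.

```bash
python3 -c "
from bench import robot
print(robot.job_done())"
```

```text
the job is handed in; nothing more can be done
None
```

Both peach troughs are in the bay, and I handed the job in at about 32 s of the 72 s allowed. I gripped each by its back wall and slid it along the bench, legs first. Trough A went on the near side of the mint trough and trough B on the far side, each with one leg in its mouth.

- **Fully home:** each trough came to a hard stop when pushed, at about 18 N on A and 11 N on B. I gripped B again after A's last push, and it stopped at the same place.
- **Measured positions:** in the images the mint back wall was within about 1 mm of the back fence. The peach leg tips were at x = -7 to -9 mm in the bay frame, against -10 expected. The peach back walls were at -84 to -88 mm, against -90. These differences are within what I can read from the pixels plus the bay calibration.
- **Bystanders:** the last picture shows the jar, tape roll, lotion bottle and both look-alikes where they were. I checked them by eye and did not measure them again.

No check failed. One small disagreement is that A's two back corners read 4 mm apart in depth, which I put down to pixel reading because the picture shows it sitting straight.

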